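# Clamp the knife sharpener down on the kitchen island

### The job

Slide the knife sharpener's foot plate gently under the clamp's bridge until its end sits fully home, flush against the back stop. Then tighten the clamp's black knob clockwise until it bites (the resistance jumps), add about an eighth of a turn more (45 degrees) and no further, and let go, leaving the other things on the island alone.

Things in the scene. Friction and masses are not known exactly. Their poses are not given: they have to be found in the camera images.
- clamp: steel screw clamp fixed to the worktop. Origin on the worktop under the knob's axis; x points from the open side, where the sharpener enters, to the back stop. Pillars 50 x 18 mm, 98 mm high, at y = +66 and -66 mm (114 mm free between); a bridge 34 mm deep (x) and 170 mm long (y) joins them, its top at 84 to 87 mm (set differently each time), a boss 28 mm wide on it 12 mm higher
- home (a point): point on the worktop in the middle of the back stop's face, 40 mm behind the clamp's origin along clamp x; axes as the clamp. The foot plate's end belongs here
- backstop: steel back stop of the clamp, an upright strip 14 mm thick, 150 mm wide, 34 mm high; its origin and axes are those of the clamp, its face is at clamp x = 40 mm
- knob_grip (a point): middle of the black knob's upright bar; z: turning axis, x: along the bar. Bar 56 mm long (x), 14 thick (y), 30 high (15 down, 15 up from here); under it a disc 48 wide, 10 thick. Free running takes about 0.04 N m; at the bite the torque jumps to 0.15 to 0.3 N m (pad has 30 N spring preload), then the force grows about 36 N per rad. Springy hub, 8 N m per rad: let go, the knob springs back by that
- sharpener: knife sharpener on a loose wooden foot plate, 0.4 to 0.7 kg. Origin under the plate's middle, x towards its bare end (tongue). Plate 180 x 80 x 16 mm; the grey sharpener body on it is 82 mm long (x), 46 mm wide (y), 16 to 66 mm above the worktop, its middle 42 mm behind the origin. It starts with the tongue already between the pillars, 35 to 60 mm short of the back stop, slightly askew
- body_grip (a point): middle of the sharpener body between its two long sides, 46 mm above the worktop, 42 mm behind the sharpener's origin; axes as the sharpener's; a place to grip it across its 46 mm width (y)
- tongue_end (a point): middle of the end edge of the foot plate's tongue, on the worktop, 90 mm in front of the sharpener's origin
- mug: white mug, 80 mm wide, 92 mm high, origin under its middle; leave alone
- pepper_mill: wooden pepper mill, 56 mm wide, 160 mm high, origin under its middle; leave alone
- jar: glass storage jar with a steel lid, 76 mm wide, 110 mm high, origin under its middle; leave alone
- spindle: the clamp's screw assembly on the bridge: it carries the knob and the 20 mm round steel pad that presses down below the bridge. It does not turn, it only sinks: 3 mm per radian of the screw, clockwise seen from above; no stop within 4 rad; it stays where it is left. The pad starts 2.5 to 5 mm above the foot plate's top. Origin on the axis, 71 mm below the middle of the knob's bar
There are look-alikes about, which are no part of the job. What is shaped like the sharpener but purple or yellow is not meant.

How it is judged (in metres and radians):
On the way, in this order (a step that is already met when the one before it is completed fails the run):
1. the foot plate's end is flush against the back stop (within 3 mm, 0.05 rad) and the pad does not press on it yet (x of tongue_end in the frame of home above -0.003 m and angle between the x axis of sharpener and the x axis of clamp, either way round below 0.05 rad and contact force between spindle and sharpener below 1 N), for 0.2 s.
2. the knob has bitten: the pad presses the foot plate with more than 20 N (contact force between spindle and sharpener above 20 N), for 0.2 s.
At the end, for the whole second after the job is handed in: The sharpener rests with its foot plate's end against the back stop (within 4 mm and 0.06 rad) and the clamp's pad presses it down with 36 to 70 N (the bite plus about 20 to 70 degrees of turn) (contact force between spindle and sharpener between 36 and 70 N and x of tongue_end in the frame of home above -0.004 m and angle between the x axis of sharpener and the x axis of clamp, either way round below 0.06 rad and linear speed of sharpener below 0.01 m/s); the robot touches nothing.
It fails at once if the clamp is overtightened (more than 85 N, about 90 degrees past the bite) (contact force between spindle and sharpener above 85 N).
It fails at once if the sharpener is rammed against the back stop (more than 45 N) (contact force between sharpener and backstop above 45 N).
It fails at once if the mug, pepper mill or jar is moved by more than 15 mm (distance of any of mug, pepper_mill, jar from where it was at the start of the episode above 0.015 m).
It also fails if it takes over 67 s, if anything falls off the work surface, if the arm or the gripper's body presses on something with over 40 N, if the wrist force passes 120 N, or if a joint passes its speed limit or range.

### The arm

A 6-joint arm with a two-finger parallel gripper is mounted at the origin on the work surface. World frame = base frame: x ahead of the robot, y to its left, z up, the work surface at z = 0. Lengths are in mm, angles in rad, forces in N, time in s.
With the tool pointing down it reaches from about 275 to 850 mm from the base axis. Payload 5.2 kg.
Tool frame: the origin (TCP) lies at the very end of the fingers, on their centre line; the grasp point (between the pads) lies 19 mm behind it (ctrl.hold_point_z is the distance from the TCP to the grasp point, in mm); z points along the fingers, y is the line along which they close (so a half turn about z gives the same grasp; the last joint's range is limited). The gripper opens to 85 mm and grips with 20 to 120 N. Pads are 22 mm wide; open, the fingers measure 114 mm over their backs; the gripper's body (76 mm by 85 mm) begins 54 mm behind the grasp point. The pads swing forward as they close: fully open they stand 13 mm farther back than shut.
Start: joints at [0.903, 0.259, 1.535, -0, 1.348, -0.203], TCP at [246.514, 491.666, 231.31] pointing down, gripper open.
Joint ranges: [-3.14, 3.14], [-0.91, 2.08], [0.19, 2.58], [-1.22, 4.36], [0.22, 2.71], [-3.12, 3.12]. Speed limits (rad/s): [2.57, 2.57, 3.14, 3.14, 3.14, 3.14].

### API

Orientations are given as a unit quaternion [w, x, y, z].
In Python, from bench import telemetry, vision, hand_in, ctrl gives the robot as it stands. The module is installed in compiled form; this text tells all that it offers.
- The arm moves only by the tool carry_out, never from a script. Its argument "steps" is a list that holds one entry, the list of rows, each a list of 5 numbers: the gripper's target within -1 to 1 (shut at 1, half-way at 0, fully open at -1), then the shift along the world's x, y, z in mm, then the turn about the world's z in degrees. In form: [[[hand, dx, dy, dz, yaw], ...]]. A call has 1 to 12 rows; each row is the pose to reach, as a shift and turn from the pose commanded when the call began; what a row does not reach only later rows make up. A row lasts 1/10 s, in which the tool goes at most 50 mm and 8.59 degrees, less where a joint would pass 70% of its speed; a pose out of reach is approached as far as the arm can. A call with a gripper value outside its range is refused whole. The fingers move at their own pace and stop on an object; "force" is the grip in N (left out, the last holds). Time passes only in rows, so rows that repeat a pose let the fingers close. It gives the time, the measured TCP pose, the force, the opening and the grip force at its end, in the units of the state.
- telemetry.get_obs(): the state, without advancing time (a new reading comes with each control period).
- vision.read_camera(name): name is "scene" or "side" or "wrist"; returns the picture (384x512x3 uint8, blue, green, red); there is no depth.
- vision.camera_info(name): a dict with "fx", "fy", "cx", "cy" (pixels), "cam_to_world" (4x4, takes a point from camera to world coordinates); the wrist camera has in their place "tool_from_camera" (4x4, takes a point from camera to tool coordinates, whose origin is the TCP and whose axes are the flange's). Camera axes: x right, y down, z forward; pixel columns grow to the right and rows downward; lengths in mm; the calibration is good to about 2 mm. A picture is of the moment at which its call begins: read the wrist's pose just before it. camera_info takes no time and is no camera call.
- hand_in(): hands the job in; it is judged then, once.
The state is a dict: "clock": time; "joint_pos": joint angles; "joint_velocities": joint speeds; "effort": joint torques, N m; "tcp_pos": TCP position; "tcp_rot": TCP orientation; "contact_force": force on the tool from outside, world axes, zero at the start; "torque": the same for the moment, N m; "width": finger opening in mm; "grasp_force": force on a finger pad.
Only numpy, scipy, OpenCV 4.12 (cv2) and the standard library are available. Lean on these libraries where they do the work, as an engineer would, in place of code of your own. Each camera call takes 0.05 s, during which the arm holds its last target. There are 200 camera calls.

## Working session

There is one attempt and no reset: what is moved stays moved. The work goes in short steps, Python scripts to look and compute and a tool call to move; the robot and the scene stay as the last step left them, time stands still between calls to the robot, and variables do not carry over. Pictures are saved under pics/ and viewed, at most 10 in all, crops included, and the job is handed in when it is done.

Besides the shell and the picture viewer there is one more tool, called after "Emit:" in YAML: its name, and indented under it one key for each argument. carry_out: Moves the arm, as the interface text tells. Its arguments: {"type":"object","properties":{"steps":{"type":"array","items":{"type":"array","items":{"type":"array","items":{"type":"number"}}}},"force":{"type":"number"}},"required":["steps"]}

```bash
mkdir -p pics
cat > h.py <<'E'
import numpy as np, cv2
from bench import telemetry, vision, ctrl
def info(n):
    c=vision.camera_info(n); return c
def ray(n,u,v,T=None):
    c=vision.camera_info(n)
    if T is None: T=np.array(c["cam_to_world"])
    d=T[:3,:3]@np.array([(u-c["cx"])/c["fx"],(v-c["cy"])/c["fy"],1]); return T[:3,3],d
def at(n,u,v,z,T=None):
    o,d=ray(n,u,v,T); return np.round(o+d*(z-o[2])/d[2],1)
def wristT(o):
    from scipy.spatial.transform import Rotation as R
    q=o["tcp_rot"]; T=np.eye(4); T[:3,:3]=R.from_quat([q[1],q[2],q[3],q[0]]).as_matrix(); T[:3,3]=o["tcp_pos"]
    return T@np.array(vision.camera_info("wrist")["tool_from_camera"])
def proj(n,p,T=None):
    c=vision.camera_info(n)
    if T is None: T=np.array(c["cam_to_world"])
    q=np.linalg.inv(T)@np.append(p,1); return np.round([c["fx"]*q[0]/q[2]+c["cx"],c["fy"]*q[1]/q[2]+c["cy"]],1)
E
python3 - <<'E'
from h import *
o=telemetry.get_obs(); print(o)
a=vision.read_camera("scene"); b=vision.read_camera("side")
cv2.imwrite("pics/scene0.png",a);cv2.imwrite("pics/side0.png",b)
cv2.imwrite("pics/s1.png",cv2.resize(a,(800,600),interpolation=cv2.INTER_CUBIC));cv2.imwrite("pics/s2.png",cv2.resize(b,(800,600),interpolation=cv2.INTER_CUBIC))
for n in("scene","side"):print(vision.camera_info(n))
E
```

```text
{'clock': 0.0, 'joint_pos': array([ 9.03235897e-01,  2.59333089e-01,  1.53609244e+00,  2.05264417e-05,
        1.34799151e+00, -2.02786711e-01]), 'joint_velocities': array([-0.00061305, -0.00028555, -0.00061946, -0.00065925, -0.00018503,
        0.00150245]), 'effort': array([ 3.61111079e-04, -4.46040452e+01, -2.90569782e+01, -1.35315363e-04,
        1.18383137e-02, -1.66473103e-05]), 'tcp_pos': array([246.15399632, 491.25187899, 230.47626903]), 'tcp_rot': array([-3.93626627e-04,  2.30302996e-01,  9.73118542e-01, -8.22956452e-04]), 'contact_force': array([-0.50282297, -0.42156077,  0.13554286]), 'torque': array([0.00204942, 0.00174014, 0.06219846]), 'grasp_force': 0.0, 'width': 85.24152263419133}
{'fx': 381.34239045895316, 'fy': 381.34239045895316, 'cx': 252.32932672990384, 'cy': 187.70534550823524, 'cam_to_world': array([[ 6.27105824e-01,  4.64063757e-01, -6.25606198e-01,
         1.27414665e+03],
       [ 7.78776370e-01, -3.57373099e-01,  5.15550031e-01,
        -6.31159851e+02],
       [ 1.56732584e-02, -8.10511750e-01, -5.85512640e-01,
         8.28913846e+02],
       [ 0.00000000e+00,  0.00000000e+00,  0.00000000e+00,
         1.00000000e+00]])}
{'fx': 459.84010359363833, 'fy': 459.84010359363833, 'cx': 263.570567478169, 'cy': 190.06584050352592, 'cam_to_world': array([[ 9.39232326e-01, -2.56521782e-01,  2.28121049e-01,
         2.53002207e+02],
       [-3.43248198e-01, -6.92436776e-01,  6.34595923e-01,
        -7.77606149e+02],
       [-4.82827306e-03, -6.74335144e-01, -7.38409643e-01,
         1.02639679e+03],
       [ 0.00000000e+00,  0.00000000e+00,  0.00000000e+00,
         1.00000000e+00]])}
```

View pics/s1.png

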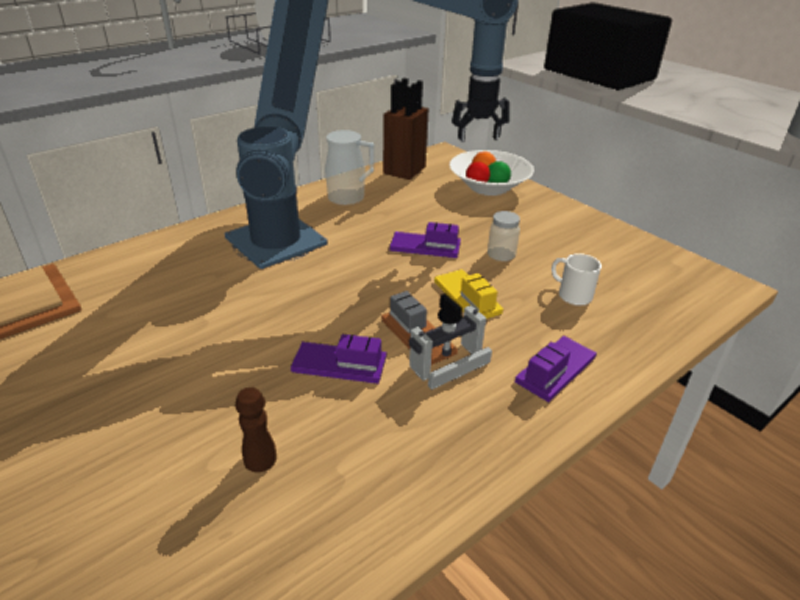

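View pics/s2.png

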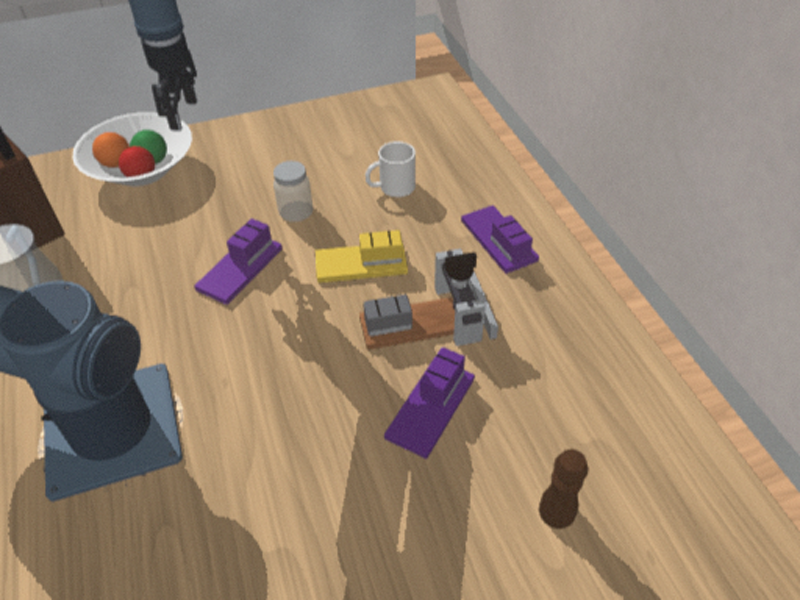

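The side view shows the grey sharpener on its wooden plate at (387,314), with its tongue under the clamp at (465,295). In the scene view it is at (407,312), clamp at (450,345). Possible confusions in the scene view are purple ones at (425,240), (340,357) and (555,367), and a yellow one at (472,293). I choose the grey body on the wooden plate and check it in one close crop.

Run:
```python
import cv2,numpy as np
a=cv2.imread("pics/scene0.png");b=cv2.imread("pics/side0.png")
ca=a[175:255,235:325];cb=b[150:230,225:325]
# scale 6 each, stacked
A=cv2.resize(ca,None,fx=4.4,fy=4.4,interpolation=cv2.INTER_CUBIC);B=cv2.resize(cb,None,fx=4,fy=4,interpolation=cv2.INTER_CUBIC)
B=cv2.resize(cb,None,fx=4,fy=4.4,interpolation=cv2.INTER_CUBIC)
cv2.imwrite("pics/c1.png",np.hstack([A,B])); print(A.shape,B.shape)
```

```text
(352, 396, 3) (352, 400, 3)
```

View pics/c1.png

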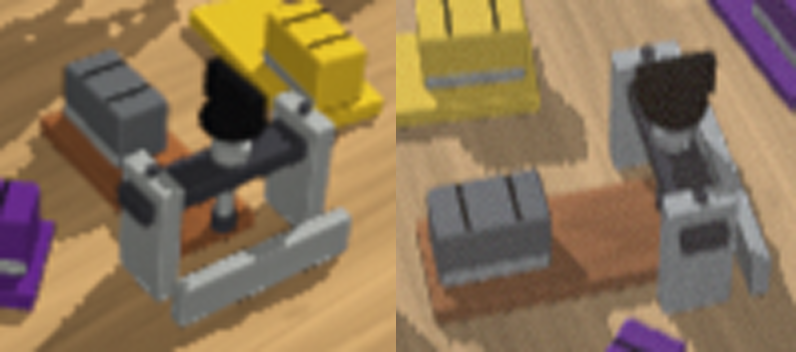

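Run:
```python
from h import *
S=lambda x,y,z:at("side",225+(x-396)/4-.3,150+y/4.4-.3,z)
C=lambda x,y,z:at("scene",235+x/4.4-.3,175+y/4.4-.3,z)
print("body side",[S(x,y,66) for x,y in((428,186),(545,172),(550,220),(434,232))])
print("body scene",[C(x,y,66) for x,y in((65,70),(108,52),(167,100),(118,122))])
print("plate side",S(438,320,0),S(420,240,16),S(438,312,16), "scene",C(42,120,16))
print("pillars scene",[C(x,y,98) for x,y in((120,163),(145,152),(180,180),(152,188),(275,105),(297,93),(332,118),(310,128))])
print("pillars side",[S(x,y,98) for x,y in((665,205),(738,197),(612,52),(680,45))])
print("backstop",C(175,295,34),C(180,322,0),C(348,212,34),S(770,265,34),S(765,292,0))
```

```text
body side [array([465.6,  71.2,  66. ]), array([547.1,  54. ,  66. ]), array([536.3,  14.1,  66. ]), array([457.8,  32.5,  66. ])]
body scene [array([466.2,  22.4,  66. ]), array([468.1,  63.8,  66. ]), array([542.7,  59.4,  66. ]), array([540.7,  13.1,  66. ])]
plate side [451.8  15.5   0. ] [456.8  71.6  16. ] [450.6   9.4  16. ] scene [454.2   9.6  16. ]
pillars scene [array([607.2, -42.1,  98. ]), array([608.7, -20.8,  98. ]), array([646. , -21.6,  98. ]), array([640.7, -42.1,  98. ]), array([625.3,  88. ,  98. ]), array([624.8, 110.7,  98. ]), array([661.1, 109.5,  98. ]), array([659.7,  88.9,  98. ])]
pillars side [array([603.9, -27.7,  98. ]), array([652.7, -38.8,  98. ]), array([619.4, 110.3,  98. ]), array([668.1,  99.3,  98. ])]
backstop [679.3 -51.4  34. ] [676.  -41.6  -0. ] [692.  103.8  34. ] [677.6 -49.   34. ] [679.2 -43.8   0. ]
```

Emit:
carry_out:
  steps:
    - [[-1, 30, -50, 20, 6], [-1, 60, -95, 40, 12], [-1, 90, -140, 60, 18], [-1, 120, -180, 80, 18], [-1, 145, -220, 80, 18], [-1, 170, -260, 80, 18], [-1, 195, -300, 80, 18], [-1, 220, -340, 80, 18], [-1, 245, -380, 80, 18], [-1, 270, -420, 80, 18], [-1, 290, -450, 80, 18], [-1, 290, -450, 80, 18]]

```text
clock: 1.3
tcp_pos: [538.9, 36.4, 309.9]
tcp_rot: [-0.0, 0.078, 0.997, -0.001]
contact_force: [-0.1, 0.9, -0.7]
width: 85.2
grasp_force: 0.0
```

Run:
```python
from h import *
o=telemetry.get_obs(); a=vision.read_camera("wrist"); cv2.imwrite("pics/w0.png",a); T=wristT(o); np.save("T0.npy",T)
print(o["tcp_pos"],o["clock"],o["contact_force"]); print(vision.camera_info("wrist")); print(T.round(3))
cv2.imwrite("pics/w0b.png",cv2.resize(a,(800,600),interpolation=cv2.INTER_CUBIC))
```

```text
[538.91501201  36.37070928 309.90653821] 1.3 [-0.09226689  0.88495963 -0.68478954]
{'fx': 276.2623677638072, 'fy': 276.2623677638072, 'cx': 254.5782125084628, 'cy': 192.55439329781765, 'tool_from_camera': array([[ 6.29153269e-04, -9.64810217e-01, -2.62946475e-01,
         6.66714076e+01],
       [ 9.99999764e-01,  5.34825153e-04,  4.30309432e-04,
        -7.55742790e-01],
       [-2.74536548e-04, -2.62946684e-01,  9.64810326e-01,
        -1.42903022e+02],
       [ 0.00000000e+00,  0.00000000e+00,  0.00000000e+00,
         1.00000000e+00]])}
[[ 1.55000e-01  9.53000e-01  2.59000e-01  4.73067e+02]
 [ 9.88000e-01 -1.50000e-01 -4.30000e-02  4.63140e+01]
 [-2.00000e-03  2.62000e-01 -9.65000e-01  4.52848e+02]
 [ 0.00000e+00  0.00000e+00  0.00000e+00  1.00000e+00]]
```

View pics/w0b.png

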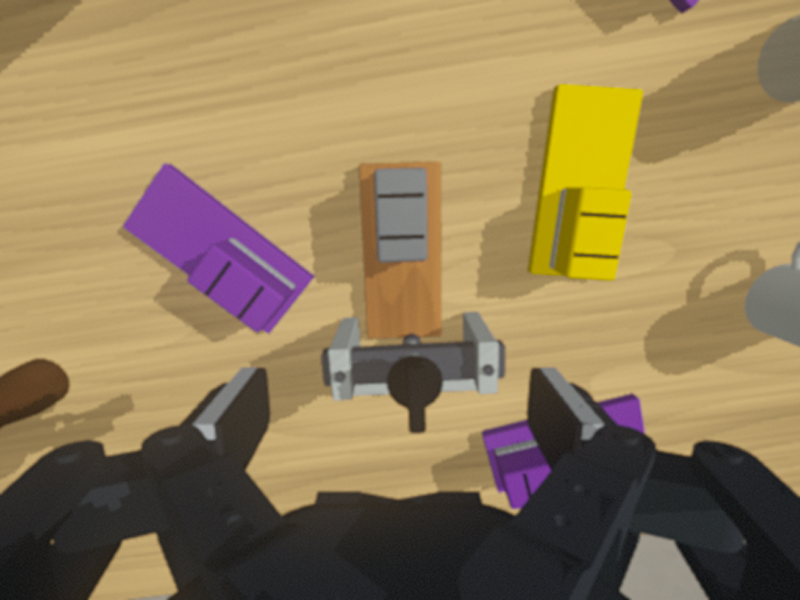

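The wrist view shows the sharpener body centred at (402,215), the plate end going under the bridge at (404,335), the clamp pillars at (340,358) and (482,352), and the knob at (415,380). The bar points roughly along the clamp's x.

Run:
```python
from h import *
T=np.load("T0.npy"); k=.64
W=lambda x,y,z:at("wrist",x*k-.2,y*k-.2,z,T)[:2]
b=[W(x,y,66) for x,y in((376,168),(427,168),(426,261),(378,261))]
print("body",b,np.mean(b,0)); 
p=[W(x,y,16) for x,y in((361,163),(440,163),(441,338),(367,338))]
print("plate",p)
for z in(98,): 
  q=[W(x,y,z) for x,y in((330,399),(352,397),(476,393),(499,391),(490,315),(463,315),(358,319),(334,322))]; print("pillar",q)
print("bridge screws?",W(340,377,98),W(488,370,98))
print("disc",W(415,381,108),"bar tip",W(417,431,137),W(417,431,108))
```

```text
body [array([457.1,  28.9]), array([463.9,  72.1]), array([543.5,  60.1]), array([536.8,  17.1])] [500.325  44.55 ]
plate [array([448.3,  13.2]), array([460.1,  88.5]), array([637.9,  66.2]), array([625.6, -12.3])]
pillar [array([649.7, -44.7]), array([650.8, -24.6]), array([664.2,  86.9]), array([665.4, 107.6]), array([592.7, 106.8]), array([589.1,  83.9]), array([578.7,  -5.9]), array([578.1, -26.9])]
bridge screws? [629.7 -31.6] [643.4  99.9]
disc [639.1  34.5] bar tip [670.   30.5] [688.1  29.1]
```

Emit:
carry_out:
  steps:
    - [[-1, -18, 1, -40, 0.6], [-1, -36, 3, -80, 0.6], [-1, -36, 3, -125, 0.6], [-1, -36, 3, -165, 0.6], [-1, -36, 3, -200, 0.6], [-1, -36, 3, -200, 0.6], [-1, -36, 3, -200, 0.6]]

```text
clock: 2.05
tcp_pos: [500.1, 45.6, 111.7]
tcp_rot: [-0.001, 0.069, 0.998, 0.0]
contact_force: [0.6, -0.2, 0.6]
width: 85.2
grasp_force: 0.0
```

Run:
```python
from h import *
o=telemetry.get_obs(); a=vision.read_camera("wrist"); cv2.imwrite("pics/w1.png",a); T=wristT(o); np.save("T1.npy",T)
print(o["tcp_pos"],o["clock"],o["contact_force"],o["tcp_rot"])
cv2.imwrite("pics/w1b.png",cv2.resize(a,(800,600),interpolation=cv2.INTER_CUBIC))
```

```text
[500.0530749   45.5560607  111.70907018] 2.05 [ 0.60757741 -0.15967939  0.62925795] [-6.06850371e-04  6.94926937e-02  9.97582267e-01  1.32343991e-04]
```

View pics/w1b.png

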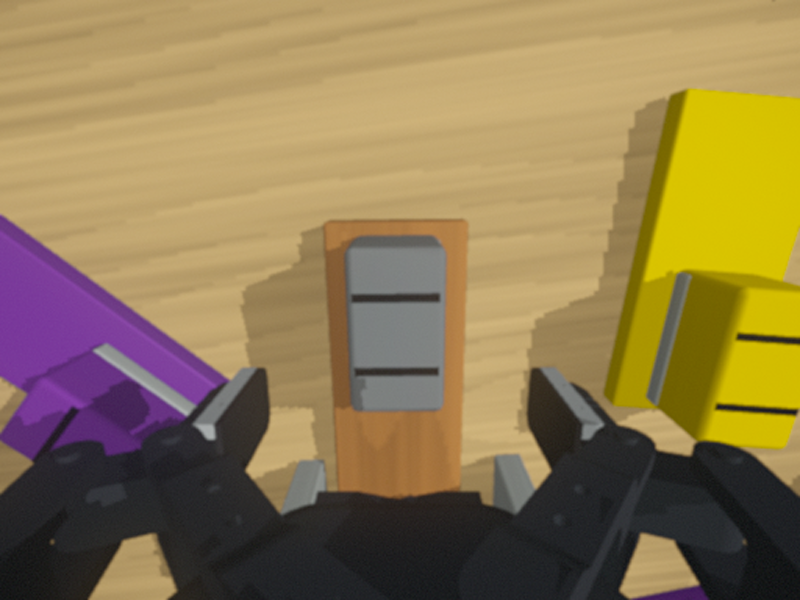

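Grey body at (396,325) is centred between the fingers. The purple look-alike's corner is at (228,378) near the left finger, so I check its clearance.

Run:
```python
from h import *
T=np.load("T1.npy");T0=np.load("T0.npy"); k=.64
W=lambda x,y,z,T=T:at("wrist",x*k-.2,y*k-.2,z,T)[:2]
b=[W(x,y,66) for x,y in((349,246),(444,246),(443,409),(353,409))]
print(b,np.mean(b,0))
print("purple",W(228,378,16),"body",W(283,300,66,T0),W(283,300,16,T0),"yellow",W(607,402,16))
```

```text
[array([457. ,  29.2]), array([462.8,  70.4]), array([541.6,  61.1]), array([535.5,  17.8])] [499.225  44.625]
purple [531.5 -62.8] body [559.2 -76.1] [570.3 -92. ] yellow [579.2 163. ]
```

Emit:
carry_out:
  steps:
    - [[-1, -1, 0, -40, 0], [-1, -1, 0, -75, 0], [-1, -1, 0, -84, 0], [-1, -1, 0, -84, 0], [1, -1, 0, -84, 0], [1, -1, 0, -84, 0], [1, -1, 0, -84, 0], [1, -1, 0, -84, 0], [1, -1, 0, -84, 0], [1, -1, 0, -84, 0], [1, -1, 0, -84, 0], [1, -1, 0, -84, 0]]
  force: 30

```text
clock: 3.3
tcp_pos: [500.9, 44.5, 29.0]
tcp_rot: [0.002, 0.07, 0.998, -0.0]
contact_force: [-0.7, -0.1, 6.0]
width: 46.0
grasp_force: 31.1
```

Emit:
carry_out:
  steps:
    - [[1, 3, 0.7, 0, 0.5], [1, 7, 1.0, 0, 1.1], [1, 11, 1.0, 0, 1.6], [1, 15, 1.0, 0, 2.1], [1, 19, 0.7, 0, 2.1], [1, 23, 0.4, 0, 2.1], [1, 27, 0, 0, 2.1], [1, 31, -0.4, 0, 2.1], [1, 34, -0.7, 0, 2.1], [1, 34, -0.7, 0, 2.1]]

```text
clock: 4.3
tcp_pos: [532.6, 44.3, 29.0]
tcp_rot: [-0.001, 0.052, 0.999, 0.0]
contact_force: [-6.6, 1.6, 11.7]
width: 45.3
grasp_force: 30.8
```

Run:
```python
from h import *
o=telemetry.get_obs(); print(o["tcp_pos"],o["contact_force"],o["torque"],o["width"])
a=vision.read_camera("scene"); b=vision.read_camera("side")
cv2.imwrite("pics/scene1.png",a);cv2.imwrite("pics/side1.png",b)
A=cv2.resize(a[175:255,250:330],None,fx=5,fy=5,interpolation=cv2.INTER_CUBIC);B=cv2.resize(b[150:230,255:335],None,fx=5,fy=5,interpolation=cv2.INTER_CUBIC)
cv2.imwrite("pics/c2.png",np.hstack([A,B]))
```

```text
[532.61397589  44.26023936  29.01901414] [-6.5850854   1.58673335 11.71867803] [0.14165056 0.89264238 0.0126618 ] 45.27696724477076
```

View pics/c2.png

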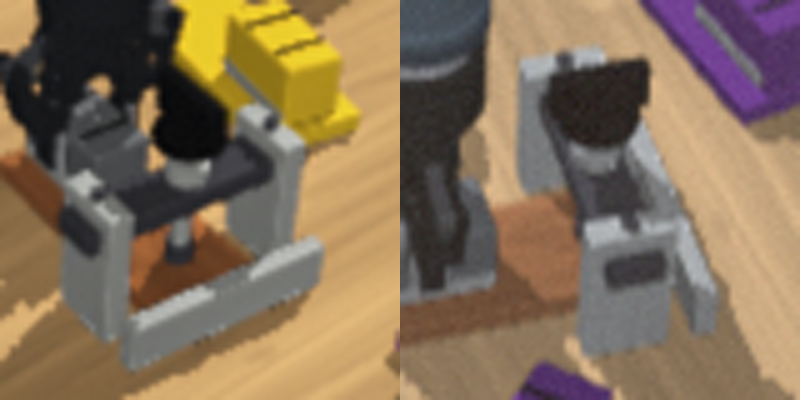

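In the crop the tongue end is just short of the back stop (gap near (205,285)), and aligned. I advance in 1 mm steps.

Emit:
carry_out:
  steps:
    - [[1, 1, -0.1, 0.5, 0], [1, 2, -0.2, 1, 0], [1, 3, -0.3, 1, 0], [1, 4, -0.4, 1, 0], [1, 5, -0.5, 1, 0], [1, 6, -0.6, 1, 0]]

```text
clock: 5.0
tcp_pos: [538.5, 43.6, 29.0]
tcp_rot: [-0.001, 0.052, 0.999, 0.0]
contact_force: [-6.7, 1.3, 9.2]
width: 45.2
grasp_force: 31.6
```

Emit:
carry_out:
  steps:
    - [[1, 1, -0.1, 0, 0], [1, 2, -0.2, 0, 0], [1, 2, -0.2, 0, 0]]

```text
clock: 5.3
tcp_pos: [540.8, 43.3, 29.1]
tcp_rot: [-0.001, 0.052, 0.999, 0.0]
contact_force: [-6.5, 0.6, 7.3]
width: 45.8
grasp_force: 31.4
```

Emit:
carry_out:
  steps:
    - [[1, 1, -0.1, 0, 0], [1, 2, -0.2, 0, 0], [1, 2, -0.2, 0, 0]]

```text
clock: 5.6
tcp_pos: [542.8, 43.1, 29.0]
tcp_rot: [-0.001, 0.052, 0.999, 0.0]
contact_force: [-5.5, 1.0, 7.9]
width: 45.3
grasp_force: 31.4
```

Emit:
carry_out:
  steps:
    - [[1, 1, -0.1, 0, 0], [1, 2, -0.2, 0, 0], [1, 2, -0.2, 0, 0]]

```text
clock: 5.9
tcp_pos: [543.3, 43.1, 29.0]
tcp_rot: [-0.002, 0.051, 0.999, 0.0]
contact_force: [-10.7, 1.1, 11.9]
width: 45.9
grasp_force: 31.8
```

Emit:
carry_out:
  steps:
    - [[1, 1, -0.1, 0, 0], [1, 1, -0.1, 0, 0]]

```text
clock: 6.1
tcp_pos: [543.3, 43.1, 29.0]
tcp_rot: [-0.003, 0.051, 0.999, 0.0]
contact_force: [-13.3, 0.6, 16.1]
width: 45.8
grasp_force: 32.0
```

Emit:
carry_out:
  steps:
    - [[1, 1, -0.1, 0, 0], [1, 1, -0.1, 0, 0], [1, 1, -0.1, 0, 0]]

```text
clock: 6.4
tcp_pos: [543.3, 43.1, 29.0]
tcp_rot: [-0.004, 0.051, 0.999, 0.0]
contact_force: [-15.0, 0.8, 16.6]
width: 45.6
grasp_force: 32.3
```

Run:
```python
from h import *
o=telemetry.get_obs(); print(o["tcp_pos"],o["contact_force"],o["torque"],o["tcp_rot"])
a=vision.read_camera("scene"); b=vision.read_camera("side")
A=cv2.resize(a[175:255,250:330],None,fx=5,fy=5,interpolation=cv2.INTER_CUBIC);B=cv2.resize(b[150:230,255:335],None,fx=5,fy=5,interpolation=cv2.INTER_CUBIC)
cv2.imwrite("pics/c3.png",np.hstack([A,B]))
```

```text
[543.33671224  43.10428543  28.97442722] [-14.97117474   0.81227407  16.6243323 ] [0.16264913 2.10191942 0.09537564] [-3.95107018e-03  5.12592784e-02  9.98677563e-01  3.39833636e-05]
```

View pics/c3.png

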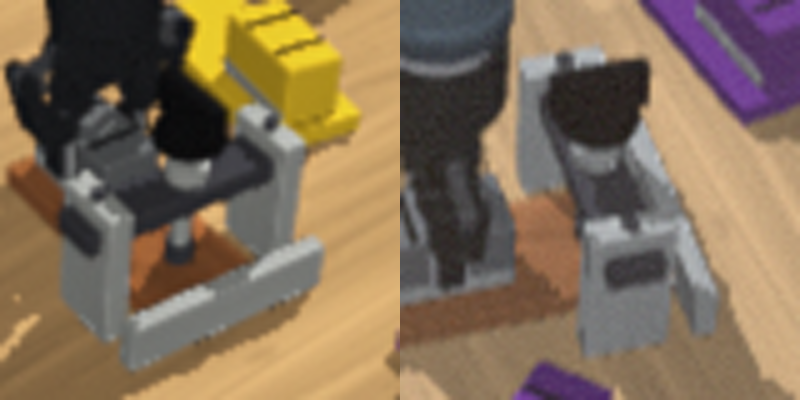

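Flush contact: TCP stalled at x=543.3 with about 8 N added force, and the plate runs to the stop in the crop (end at ~(200,285)). I relieve the push, open and lift.

Emit:
carry_out:
  steps:
    - [[1, -1, 0.1, 0, 0], [1, -2, 0.2, 0, 0], [0, -2, 0.2, 0, 0], [-1, -2, 0.2, 0, 0], [-1, -2, 0.2, 0, 0], [-1, -2, 0.2, 0, 0], [-1, -2, 0.2, 5, 0], [-1, -2, 0.2, 30, 0], [-1, -2, 0.2, 75, 0], [-1, -2, 0.2, 120, 0], [-1, 10, 0, 165, 0], [-1, 28, 0, 210, 0]]

```text
clock: 7.7
tcp_pos: [575.0, 42.7, 240.9]
tcp_rot: [0.0, 0.052, 0.999, -0.0]
contact_force: [1.5, 0.5, -0.8]
width: 85.0
grasp_force: 0.0
```

Emit:
carry_out:
  steps:
    - [[-1, 0, 0, 0, 0], [-1, 0, 0, 0, 0]]

```text
clock: 7.9
tcp_pos: [576.5, 42.4, 239.8]
tcp_rot: [0.002, 0.052, 0.999, -0.0]
contact_force: [-0.1, -0.3, -0.5]
width: 85.6
grasp_force: 0.0
```

Run:
```python
from h import *
o=telemetry.get_obs(); a=vision.read_camera("wrist"); s=vision.read_camera("scene"); d=vision.read_camera("side")
for n,i in zip(("w2","s2_","d2_"),(a,s,d)): cv2.imwrite(f"pics/{n}raw.png",i)
T=wristT(o); np.save("T2.npy",T)
print(o["tcp_pos"],o["tcp_rot"],o["joint_pos"],o["clock"],o["contact_force"],o["torque"])
A=cv2.resize(a[100:340,130:390],(520,480),interpolation=cv2.INTER_CUBIC)
B=cv2.resize(s[175:235,265:305],(240,360)[:2],interpolation=cv2.INTER_CUBIC)
C=cv2.resize(d[150:190,275:315],(240,240),interpolation=cv2.INTER_CUBIC)
R=np.vstack([B,C]); A2=np.zeros((600,520,3),np.uint8);A2[:480]=A
cv2.imwrite("pics/c4.png",np.hstack([A2,R]))
```

```text
[576.46779226  42.42722162 239.8171376 ] [ 1.68346789e-03  5.17443521e-02  9.98658936e-01 -1.32765874e-04] [-1.19390780e-01  3.01536694e-01  1.45538318e+00 -3.80971985e-05
  1.38129560e+00 -1.58664490e+00] 7.9 [-0.08886963 -0.26498185 -0.54253671] [-0.01398451  0.03848782 -0.00669855]
```

View pics/c4.png

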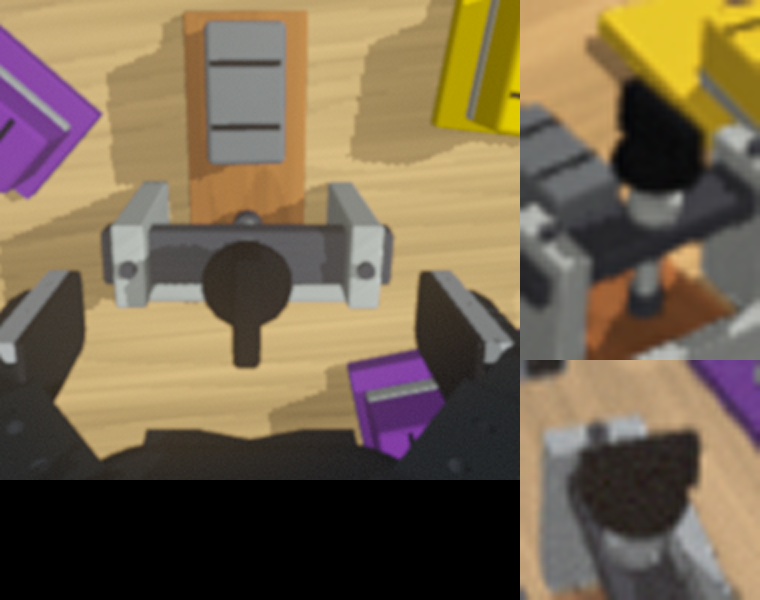

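The wrist crop shows the knob disc at (247,284), the bar running along the image's vertical (tip at (247,367), same yaw as the tool) and pillar caps at (128,270) and (366,270). The plate goes under the bridge. Bar-top end corners are at (705,122) in the scene part and (700,432) in the side part.

Run:
```python
from h import *
T=np.load("T2.npy")
w=lambda x,y:(130+x/2-.2,100+y/2-.2)
W=lambda x,y,z:at("wrist",*w(x,y),z,T)
def tri(*rs):
    A=np.zeros((3,3));b=np.zeros(3)
    for o,d in rs:
        d=d/np.linalg.norm(d);P=np.eye(3)-np.outer(d,d);A+=P;b+=P@o
    x=np.linalg.solve(A,b); return x.round(1),[round(float(np.linalg.norm((np.eye(3)-np.outer(d,d)/(d@d))@(x-o))),1) for o,d in rs]
s=lambda x,y:ray("scene",265+(x-520)/6-.4,175+y/6-.4)
d=lambda x,y:ray("side",275+(x-520)/6-.4,150+(y-360)/6-.4)
print("tip+",tri(s(705,122),d(700,432)),tri(s(705,122),d(700,432),ray("wrist",*w(247,367),T)))
print("caps",W(128,270,98),W(366,270,98))
for z in (100,105,110,115): print(z,"disc",W(247,284,z),W(203,284,z),W(291,284,z))
for z in (125,130,135,140,145): print(z,"tip",W(247,367,z))
c=vision.camera_info("wrist");print(T[:3,3])
# contrast: rows of dark pixels around the knob in wrist
g=cv2.imread("pics/w2raw.png").mean(2); 
for r in range(222,286,4): print(r,g[r,228:280:2].astype(int))
```

```text
tip+ (array([663.3,  34.1, 156.4]), [3.3, 3.3]) (array([662.1,  33.4, 155.8]), [4.4, 2.5, 2.7])
caps [629.4 -31.8  98. ] [643.  100.2  98. ]
100 disc [643.7  33.4 100. ] [641.2   9.  100. ] [646.3  57.8 100. ]
105 disc [641.4  33.7 105. ] [638.9   9.7 105. ] [643.8  57.7 105. ]
110 disc [639.   33.9 110. ] [636.5  10.4 110. ] [641.4  57.5 110. ]
115 disc [636.6  34.2 115. ] [634.2  11.1 115. ] [639.   57.3 115. ]
125 tip [679.7  29.7 125. ]
130 tip [676.4  30.1 130. ]
135 tip [673.1  30.5 135. ]
140 tip [669.8  30.8 140. ]
145 tip [666.5  31.2 145. ]
[509.5583826   48.63752286 382.49427077]
222 [83 91 97 96 96 96 94 73 58 49 41 42 41 43 42 43 56 69 87 93 95 96 98 97
 97 96]
226 [76 75 74 75 70 50 42 45 45 42 42 42 42 45 44 45 46 50 52 49 64 89 95 98
 95 96]
230 [76 76 75 58 44 44 48 46 45 45 43 46 48 45 49 46 49 49 51 53 54 51 67 95
 96 96]
234 [75 79 56 46 45 47 47 47 46 45 48 48 49 50 49 50 49 50 49 50 53 53 52 66
 94 97]
238 [77 69 47 47 50 46 45 47 47 43 48 50 50 49 52 53 51 52 49 51 51 51 53 53
 87 95]
242 [142 119  51  47  48  49  51  47  45  47  48  53  50  52  51  52  48  52

[... 443 characters left out ...]

  52  54 102 164 174 174 174 173]
262 [173 173 174 174 174 175 175 163 122  59  53  53  55  55  55  55  74 130
 162 170 170 169 169 171 172 173]
266 [165 167 168 171 171 172 173 176 173 104  50  55  53  56  57  53 124 178
 177 177 177 175 175 174 174 174]
270 [172 172 172 171 171 171 171 171 167 100  52  53  56  57  56  53 117 170
 170 169 168 170 171 170 170 170]
274 [167 167 165 165 166 166 165 165 163  96  54  55  56  57  59  56 116 165
 166 166 164 165 165 165 165 166]
278 [161 162 160 161 162 162 163 164 165 112  50  56  55  56  56  55 123 167
 167 166 166 165 162 163 163 161]
282 [163 165 164 166 166 167 165 162 167 135  62  56  53  54  51  80 160 175
 175 176 175 173 174 174 175 175]
```

Run:
```python
from h import *
T=np.load("T2.npy")
ax=np.array([.9947,-.103,0]);ay=np.array([.103,.9947,0]);O=np.array([636.2,34.2,0])
for z in(140,145,150,155):
  P=[O+ax*a+ay*b+[0,0,z] for a,b in((28,7),(28,-7),(-28,7),(-28,-7))]
  print(z,[proj("side",p)for p in P],[proj("scene",p)for p in P],proj("wrist",O+28*ax+[0,0,z],T))
  q=[O+24*(ax*np.cos(t)+ay*np.sin(t))+[0,0,z-30] for t in np.linspace(0,6.28,60)]
  q2=[p-[0,0,10] for p in q]
  f=lambda n,*a:(lambda A:(A.min(0),A.max(0)))(np.array([proj(n,p,*a) for p in q+q2]))
  print("  disc side",f("side"),"scene",f("scene"),"wr",f("wrist",T))
for n,f,r,c in(("side","d2_",(158,186),(280,310)),("scene","s2_",(184,212),(274,304))):
  g=cv2.imread(f"pics/{f}raw.png").mean(2).astype(int)
  print(n,"cols",c)
  for y in range(*r): print(y,*["#" if v<50 else "+" if v<80 else "." for v in g[y,c[0]:c[1]]],sep="")
```

```text
140 [array([303.9, 163.6]), array([305.4, 167.1]), array([284.3, 167.2]), array([285.7, 170.7])] [array([295.7, 200. ]), array([291.9, 201.5]), array([284.3, 190.5]), array([280.6, 191.9])] [253.2 278.2]
  disc side (array([285.6, 168.7]), array([303. , 183.6])) scene (array([279.3, 198.9]), array([295.2, 211.3])) wr (array([230.9, 215.2]), array([275.6, 259.5]))
145 [array([304. , 162.3]), array([305.5, 165.8]), array([284.4, 165.9]), array([285.8, 169.4])] [array([295.8, 198.6]), array([292.1, 200.2]), array([284.4, 189.1]), array([280.7, 190.6])] [253.1 281.1]
  disc side (array([285.7, 167.4]), array([303.1, 182.3])) scene (array([279.4, 197.6]), array([295.4, 210. ])) wr (array([230.5, 216.8]), array([276. , 261.8]))
150 [array([304.1, 161. ]), array([305.6, 164.5]), array([284.4, 164.6]), array([285.8, 168.1])] [array([296. , 197.3]), array([292.2, 198.8]), array([284.5, 187.8]), array([280.8, 189.2])] [253.1 284.1]
  disc side (array([285.7, 166.2]), array([303.2, 181.1])) scene (array([279.5, 196.4]), array([295.5, 208.7])) wr (array([230.1, 218.5]), array([276.3, 264.2]))
15
[... 1610 characters left out ...]
#####+..............
192.......+########++............
193.......+##########+...........
194.......+###########+..........
195.......+############+.........
196.......+#############+........
197........##############........
198.......+##############........
199.......###############.......+
200.++...+##############+.......+
201+#+...###############+........
202+.....################++++....
203......+##################++...
204.......###############++###+..
205......++#############++++###+.
206....+++...##########+++++####+
207..+++++.....++++..+++++++++###
208++++++++..........+++++++++###
209+++++++++.........+++++++++###
210+++++++++.........++++++######
211+++++####+.......++++#######++
```

Emit:
carry_out:
  steps:
    - [[-1, 30, -4, 0, 0], [-1, 60, -8, 0, 0], [-1, 60, -8, -10, 0], [-1, 60, -8, -45, 0], [-1, 60, -8, -80, 0], [-1, 60, -8, -100, 0], [-1, 60, -8, -106, 0], [-1, 60, -8, -111, 0], [-1, 60, -8, -111, 0]]

```text
clock: 8.95
tcp_pos: [635.3, 34.6, 127.3]
tcp_rot: [-0.0, 0.052, 0.999, 0.0]
contact_force: [-0.5, 0.6, 0.5]
width: 85.5
grasp_force: 0.0
```

Emit:
carry_out:
  steps:
    - [[0.5, 0, 0, 0, 0], [0.9, 0, 0, 0, 0], [1, 0, 0, 0, 0], [1, 0, 0, 0, 0], [1, 0, 0, 0, 0], [1, 0, 0, 0, 0], [1, 0, 0, 0, 0], [1, 0, 0, 0, 0]]
  force: 40

```text
clock: 9.75
tcp_pos: [635.7, 34.6, 127.7]
tcp_rot: [0.0, 0.052, 0.999, 0.0]
contact_force: [-0.6, -0.3, 3.6]
width: 13.5
grasp_force: 44.6
```

Run:
```python
from h import *
o=telemetry.get_obs(); print(o["tcp_pos"],o["tcp_rot"],o["contact_force"],o["torque"],o["width"],o["grasp_force"])
a=vision.read_camera("scene"); b=vision.read_camera("side")
cv2.imwrite("pics/c5.png",np.hstack([cv2.resize(a[165:245,250:330],None,fx=5,fy=5,interpolation=cv2.INTER_CUBIC),cv2.resize(b[140:220,255:335],None,fx=5,fy=5,interpolation=cv2.INTER_CUBIC)]))
```

```text
[635.68564582  34.58144554 127.69540113] [2.69231811e-04 5.17335008e-02 9.98660890e-01 1.09739121e-06] [-0.64243242 -0.34150614  3.61110918] [0.04155443 0.1056089  0.01439661] 13.493029629370948 44.577133655548096
```

View pics/c5.png

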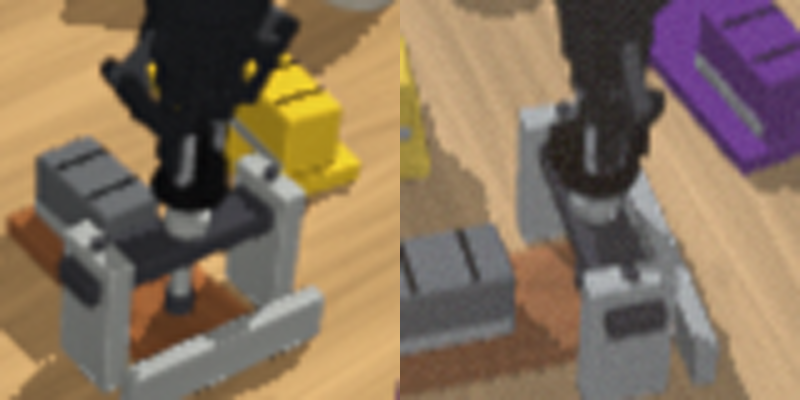

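The fingers hold the knob bar (width 13.5 mm) centred on the knob at (185,180). Now I turn clockwise in stages and read the torque.

Emit:
carry_out:
  steps:
    - [[1, 0, 0, -0.2, -4], [1, 0, 0, -0.4, -8], [1, 0, 0, -0.6, -12], [1, 0, 0, -0.8, -16], [1, 0, 0, -1, -20], [1, 0, 0, -1.2, -24], [1, 0, 0, -1.4, -28], [1, 0, 0, -1.6, -32], [1, 0, 0, -1.8, -36], [1, 0, 0, -1.8, -36]]

```text
clock: 10.85
tcp_pos: [635.6, 34.5, 125.8]
tcp_rot: [0.0, 0.358, 0.934, 0.0]
contact_force: [0.0, 0.0, 3.6]
width: 13.1
grasp_force: 44.8
```

```bash
cat > t.py <<'E'
from h import *
o=telemetry.get_obs(); q=o["tcp_rot"]; print("yaw",round(np.degrees(-2*np.arctan2(q[1],q[2])),2),o["tcp_pos"].round(1),o["contact_force"].round(1),"tau",o["torque"].round(3),o["effort"][5].round(3),o["width"].round(1),o["clock"])
E
python3 t.py
```

```text
Traceback (most recent call last):
  File "t.py", line 2, in <module>
    o=telemetry.get_obs(); q=o["tcp_rot"]; print("yaw",round(np.degrees(-2*np.arctan2(q[1],q[2])),2),o["tcp_pos"].round(1),o["contact_force"].round(1),"tau",o["torque"].round(3),o["effort"][5].round(3),o["width"].round(1),o["clock"])
                                                                                                                                                                                                          ^^^^^^^^^^^^^^^^
AttributeError: 'float' object has no attribute 'round'
```

```bash
sed -i 's/o\["width"\].round(1)/round(float(o["width"]),1)/; s/o\["effort"\]\[5\].round(3)/round(float(o["effort"][5]),3)/' t.py; python3 t.py
```

```text
yaw -41.97 [635.6  34.5 125.8] [0.  0.  3.6] tau [ 0.058  0.166 -0.012] 0.688 13.1 10.85
```

Emit:
carry_out:
  steps:
    - [[1, 0, 0, -0.2, -4], [1, 0, 0, -0.4, -8], [1, 0, 0, -0.5, -10]]

```text
clock: 11.15
tcp_pos: [635.6, 34.5, 125.3]
tcp_rot: [0.0, 0.438, 0.899, 0.0]
contact_force: [-1.1, 0.1, 4.9]
width: 13.3
grasp_force: 44.8
```

```bash
python3 t.py
```

```text
yaw -51.94 [635.6  34.5 125.3] [-1.1  0.1  4.9] tau [0.021 0.16  0.025] -0.128 13.3 11.15
```

Emit:
carry_out:
  steps:
    - [[1, 0, 0, -0.2, -4], [1, 0, 0, -0.4, -8], [1, 0, 0, -0.4, -8]]

```text
clock: 11.45
tcp_pos: [635.6, 34.5, 124.9]
tcp_rot: [0.0, 0.499, 0.867, 0.0]
contact_force: [-1.7, -0.5, 3.7]
width: 13.1
grasp_force: 44.8
```

```bash
python3 t.py
```

```text
yaw -59.87 [635.6  34.5 124.9] [-1.7 -0.5  3.7] tau [0.03  0.131 0.012] 0.683 13.1 11.45
```

Emit:
carry_out:
  steps:
    - [[1, 0, 0, -0.2, -4], [1, 0, 0, -0.4, -8], [1, 0, 0, -0.4, -8]]

```text
clock: 11.75
tcp_pos: [635.6, 34.5, 124.4]
tcp_rot: [0.0, 0.558, 0.83, 0.0]
contact_force: [-1.4, -0.6, 4.5]
width: 13.3
grasp_force: 44.9
```

```bash
python3 t.py
```

```text
yaw -67.81 [635.6  34.5 124.4] [-1.4 -0.6  4.5] tau [-0.035  0.189 -0.017] 0.68 13.3 11.75
```

Emit:
carry_out:
  steps:
    - [[1, 0, 0, -0.2, -3], [1, 0, 0, -0.3, -6]]

```text
clock: 11.95
tcp_pos: [635.6, 34.5, 124.1]
tcp_rot: [0.0, 0.6, 0.8, 0.0]
contact_force: [-2.0, -0.3, 5.1]
width: 13.3
grasp_force: 44.9
```

```bash
python3 t.py
```

```text
yaw -73.8 [635.6  34.5 124.1] [-2.  -0.3  5.1] tau [-0.006  0.197  0.062] -0.702 13.3 11.95
```

Emit:
carry_out:
  steps:
    - [[1, 0, 0, -0.2, -3], [1, 0, 0, -0.3, -6]]

```text
clock: 12.15
tcp_pos: [635.6, 34.5, 123.9]
tcp_rot: [0.0, 0.641, 0.767, 0.0]
contact_force: [-1.4, 1.0, 5.8]
width: 12.9
grasp_force: 45.0
```

```bash
python3 t.py
```

```text
yaw -79.8 [635.6  34.5 123.9] [-1.4  1.   5.8] tau [0.031 0.263 0.074] -0.634 12.9 12.15
```

Emit:
carry_out:
  steps:
    - [[1, 0, 0, -0.2, -3], [1, 0, 0, -0.3, -6]]

```text
clock: 12.35
tcp_pos: [635.6, 34.5, 123.9]
tcp_rot: [0.0, 0.681, 0.733, 0.0]
contact_force: [-1.5, 0.4, 7.8]
width: 13.5
grasp_force: 45.2
```

```bash
python3 t.py
```

```text
yaw -85.79 [635.6  34.5 123.9] [-1.5  0.4  7.8] tau [0.041 0.411 0.195] -0.54 13.5 12.35
```

Emit:
carry_out:
  steps:
    - [[1, 0, 0, 0.2, -2], [1, 0, 0, 0.4, -4]]

```text
clock: 12.55
tcp_pos: [635.5, 34.5, 123.9]
tcp_rot: [0.0, 0.706, 0.709, -0.0]
contact_force: [-1.0, -0.3, 2.9]
width: 13.5
grasp_force: 44.7
```

```bash
python3 t.py
```

```text
yaw -89.74 [635.5  34.5 123.9] [-1.  -0.3  2.9] tau [-0.029  0.18   0.172] -0.249 13.5 12.55
```

Emit:
carry_out:
  steps:
    - [[1, 0, 0, 0, -2], [1, 0, 0, 0, -4]]

```text
clock: 12.75
tcp_pos: [635.5, 34.5, 123.8]
tcp_rot: [0.0, 0.73, 0.684, -0.0]
contact_force: [-1.3, -0.9, 4.1]
width: 13.4
grasp_force: 44.8
```

```bash
python3 t.py
```

```text
yaw -93.73 [635.5  34.5 123.8] [-1.3 -0.9  4.1] tau [-0.05   0.157  0.226] -0.225 13.4 12.75
```

The bite came at about yaw -81°: the torque jumped from about 0.06 to 0.2 N m and sinking stopped. I go to about -126°.

Emit:
carry_out:
  steps:
    - [[1, 0, 0, 0, -4], [1, 0, 0, 0, -8], [1, 0, 0, 0, -12], [1, 0, 0, 0, -16]]

```text
clock: 13.15
tcp_pos: [635.4, 34.5, 123.2]
tcp_rot: [-0.0, 0.818, 0.575, -0.0]
contact_force: [-0.4, 0.0, 1.4]
width: 13.1
grasp_force: 44.3
```

```bash
python3 t.py
```

```text
yaw -109.82 [635.4  34.5 123.2] [-0.4  0.   1.4] tau [-0.037 -0.046  0.266] -0.615 13.1 13.15
```

Emit:
carry_out:
  steps:
    - [[1, 0, 0, 0, -4], [1, 0, 0, 0, -8], [1, 0, 0, 0, -12], [1, 0, 0, 0, -16], [1, 0, 0, 0, -16]]

```text
clock: 13.65
tcp_pos: [635.3, 34.5, 122.6]
tcp_rot: [-0.0, 0.89, 0.456, -0.0]
contact_force: [1.2, -0.5, -2.5]
width: 13.1
grasp_force: 43.8
```

```bash
python3 t.py
```

```text
yaw -125.74 [635.3  34.5 122.6] [ 1.2 -0.5 -2.5] tau [-0.032 -0.311  0.344] 1.035 13.1 13.65
```

Emit:
carry_out:
  steps:
    - [[0.5, 0, 0, 0, 0], [-0.3, 0, 0, 0, 0], [-1, 0, 0, 0, 0], [-1, 0, 0, 0, 0], [-1, 0, 0, 0, 0], [-1, 0, 0, 10, 0], [-1, 0, 0, 40, 0], [-1, 0, 0, 80, 0], [-1, 0, 0, 120, 0], [-1, 0, 0, 120, 0], [-1, 0, 0, 120, 0]]

```text
clock: 14.75
tcp_pos: [636.2, 34.5, 245.8]
tcp_rot: [0.001, 0.891, 0.455, 0.002]
contact_force: [0.1, 0.4, -0.7]
width: 85.7
grasp_force: 0.0
```

```bash
python3 t.py
python3 - <<'E'
from h import *
a=vision.read_camera("scene"); b=vision.read_camera("side")
cv2.imwrite("pics/c6.png",np.hstack([cv2.resize(a[165:245,250:330],None,fx=5,fy=5,interpolation=cv2.INTER_CUBIC),cv2.resize(b[140:220,255:335],None,fx=5,fy=5,interpolation=cv2.INTER_CUBIC)]))
E
```

```text
yaw -125.92 [636.2  34.5 245.8] [ 0.1  0.4 -0.7] tau [-0.006 -0.047  0.005] -0.001 85.7 14.75
```

View pics/c6.png

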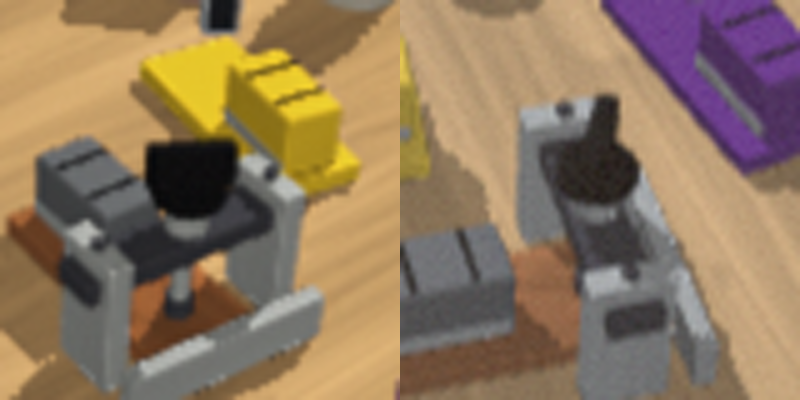

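The knob bar is now turned about 120° (scene (192,170)), the pad sits on the plate at (180,308), the plate is still at the stop, and the gripper is clear.

```bash
python3 -c "
from bench import hand_in; print(hand_in())"
```

```text
the job is handed in; nothing more can be done
None
```

I pushed the foot plate home against the back stop, tightened the knob about 45° past the bite, let go with the gripper clear and handed the job in; the hand-in gave no verdict, and the bite point and final pad force (about 57 N) are estimates from torque readings.

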